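# Turn the mould gas down and hold a spread snap ring at the roller axle's groove

### The job

Before you service the mould's guide roller, turn the red gas valve handle down to the yellow pilot mark and leave it there. Then pick up the snap-ring pliers by squeezing their red grips so that the ring on their tips is spread, slide the spread ring down over the axle stub until it is level with the groove and centred around it, and finish while still holding it there, level, spread, clear of the shaft and of the roller, so that I can slip a shim underneath. Leave the grease tin, the spare roller and the screwdriver alone.

Things in the scene. Friction and masses are not known exactly. Their poses are not given: they have to be found in the camera images.
- valve_handle (a joint): Angle of the red gas valve handle about its vertical axis, rad, 0 to 1.571, growing counterclockwise seen from above. 0: closed, bar along the x axis of gas_valve (across the pipe); 1.571: fully open, bar along the pipe. Yellow pilot mark: 0.524. Friction (0.08 N m) keeps it where it is left.
- valve_grip (a point): Centre of the red handle bar (74 mm long, 12 mm wide, 22 mm high), on its turning axis, 83 mm above the table; x along the bar. To be pinched across its 12 mm from above; a white dial disc of 92 mm diameter lies under it with its top 62 mm above the table, the handle's underside 72 mm.
- gas_valve: Fixed brass ball valve in a steel pipe stub (180 mm long, along its y axis); origin under the handle's axis, on the table. Its round white dial has two black marks (closed, along x; open, along y) and a yellow mark (pilot, 30 degrees counterclockwise from x), each drawn at both ends of its diameter.
- pliers: Loose snap-ring pliers, lying flat on the tool rest, the dark snap ring hooked on their pins for good. 0.19 kg (varies), 185 mm long. Origin midway between the red grips, at the underside (30 mm above the table on the rest); x along the pliers towards the ring, z up. Pivot at x = 60 mm, balance point near x = 43 mm. Red grips from x = -45 to 45 mm, 16 mm high.
- grip_point (a point): Midway between the red grips, 8 mm above the pliers' origin: squeeze here from above, across y. Outer faces of the grips here 50 mm apart relaxed (flaring to the rear), 34 mm and parallel at the stop; 1.3 N per grip at first, 4 N at the stop; they spring back when let go. The ring's centre is 120 mm ahead along x and 8 mm lower.
- ring_center (a point): Centre of the snap ring when spread, at mid-thickness, at x = 120 mm, z = 0 of the pliers. The ring lies flat (horizontal), is 3 mm thick; spread it is round, 30 mm inside and 38 mm outside diameter; relaxed its two sides pinch in to a gap of about 14 mm, too narrow for the 25 mm shaft.
- grip_left (a joint): Angle of the left grip of the pliers (the right one mirrors it), rad: 0 relaxed, 0.13 squeezed to the stop (ring fully spread; a hard squeeze gives up to 0.145). The shaft passes from about 0.09 on.
- tool_rest: Fixed wooden rest under the pliers: base board 130 x 90 x 8 mm and two cross bars, 30 mm high, under the pivot (x 49 to 67 mm) and the rear of the grips (x -47 to -37 mm); free space between the bars for the fingers. Origin on the table, below the pliers' origin.
- axle: Fixed dark casting (plate 100 x 150 x 14 mm) with the black guide roller (56 mm diameter, top at 55 mm, brass washer to 58 mm) on an upright steel axle stub. Origin on the table under the stub's axis.
- groove (a point): Centre of the dark groove (5 mm wide) in the axle stub, on its axis, 76 mm above the table. Shaft diameter 25 mm above and below it.
- axle_tip (a point): Centre of the top end of the axle stub, 100 mm above the table, with a 3 mm chamfer.
- grease_tin: Blue grease tin, 60 mm diameter, 50 mm high, loose; leave it alone. Origin at the centre of its underside.
- spare_roller: Black spare roller, 48 mm diameter, 28 mm high, loose; leave it alone. Origin at the centre of its underside.
- screwdriver: Screwdriver with a yellow handle, 190 mm long, lying beyond the axle; leave it alone. Origin on its underside near the middle.
Things that resemble listed ones, but are neither listed nor needed, are in the scene too. Leave any blue or green look-alike of the pliers alone.

How it is judged:
By the outcome, as a careful person would: the job done as asked, in the order asked, and still so for the second after the job is handed in, while the arm keeps its last pose, push and grip.
It also fails if it takes over 54 s, if anything falls off the work surface, if the arm or the gripper's body presses on something with over 40 N, if the wrist force passes 120 N, or if a joint passes its speed limit or range.

### The arm

A 6-joint arm with a two-finger parallel gripper is mounted at the origin on the work surface. World frame = base frame: x ahead of the robot, y to its left, z up, the work surface at z = 0. Lengths are in m, angles in rad, forces in N, time in s.
With the tool pointing down it reaches from about 0.275 to 0.875 m from the base axis. Payload 12.5 kg.
Tool frame: the origin (TCP) lies at the very end of the fingers, on their centre line; the grasp point (between the pads) lies 19 mm behind it; z points along the fingers, y is the line along which they close (so a half turn about z gives the same grasp; the last joint's range is limited). The gripper opens to 85 mm and grips with 20 to 120 N. Pads are 22 mm wide; open, the fingers measure 114 mm over their backs; the gripper's body (76 mm by 85 mm) begins 54 mm behind the grasp point. The pads swing forward as they close: fully open they stand 13 mm farther back than shut.
Start: joints at [-1.188, 0.351, 1.652, -0, 1.139, -0.085], TCP at [0.248, -0.491, 0.231] pointing down, gripper open.
Joint ranges: [-2.75, 2.75], [-0.79, 2.1], [0.01, 2.65], [-1.57, 4.71], [0.07, 3.14], [-2.87, 2.87]. Speed limits (rad/s): [2.22, 2.22, 2.79, 3.14, 3.14, 3.14].

### API

Orientations are given as a 3x3 rotation matrix whose columns are the frame's x, y, z axes.
In Python, from bench import manip gives the robot as it stands. Calls block until the motion is done:
- manip.move_ptp(position, orientation): joint-space move of the TCP to a pose.
- manip.move_l(position, attitude=None, max_speed=0.15): straight line of the TCP; attitude=None keeps the orientation; max_speed is the mean speed in m/s.
- manip.move_j(angles): joint-space move.
- manip.set_gripper(opening, effort=None): opening from 0.0 (shut) to 1.0 (fully open); effort is the grip in N (None keeps the last); returns when the fingers have stopped.
- manip.dwell(seconds).
- manip.inverse_kinematics(position, orientation): joint angles nearest the present ones, or None.
- manip.grab_frame(name): name is "side" or "top" or "wrist"; returns (picture, depth): 420x560x3 uint8, red, green, blue; 420x560 float32, m along the optical axis (not along the pixel's ray), 0 where there is no reading.
- manip.get_calibration(name): a dict with "camera_matrix" (3x3 intrinsics, pixels), "R" (3x3) and "t" (3): a world point X has camera coordinates R X + t. Camera axes: x right, y down, z forward; pixel columns grow to the right and rows downward; lengths in m; the calibration is good to about 2 mm. A picture is of the moment at which its call begins: read the wrist's pose just before it. get_calibration takes no time and is no camera call; for the wrist camera it gives the pose at the moment of the call.
A pose or a line that the arm cannot do raises manip.Unreachable and nothing moves.
- manip.sign_off(): hands the job in; it is judged then, once.
Trained networks look in the newest picture that a camera, given by its name, has taken for a name from the list of things; names that differ only in an ending like _2 or _b are one class to them, and where a whole thing is asked for, a point or a joint stands for the part that bears it (a point fixed in the world has none). Each returns a list of dicts, best first, with "confidence" (0 to 1); they miss things now and then, are a little off and sometimes report something else, mostly with a low value. They report only what shows in the picture. A call takes as long as a camera call. They do not tell look-alikes from the thing itself.
- manip.look_for(camera, name): "at" ([x, y, z] in m, in world coordinates, good to about 4 mm: the middle of the surface that is visible of it).
Readings, each from a call of its own:
- manip.current_time(): time.
- manip.current_qpos(): joint angles.
- manip.current_joint_vel(): joint speeds.
- manip.current_joint_torque(): joint torques, N m.
- manip.current_ee_pos(): TCP position.
- manip.current_tcp_rot(): TCP orientation.
- manip.current_force(): force on the tool from outside, world axes, zero at the start.
- manip.current_ft_torque(): the same for the moment, N m.
- manip.current_grip_width(): opening from 0.0 (shut) to 1.0 (fully open).
- manip.current_grip_force(): force on a finger pad.
Only numpy, scipy, OpenCV 4.12 (cv2) and the standard library are available. Lean on these libraries where they do the work, as an engineer would, in place of code of your own. Each camera call takes 0.05 s, during which the arm holds its last target. There are 200 camera calls.

## Working session

There is one attempt and no reset: what is moved stays moved. The work goes in short steps, each a Python script; the robot and the scene stay as the last script left them, time stands still between calls to the robot, and variables do not carry over. Pictures are saved under pics/ and viewed, at most 10 in all, crops included, and the job is handed in when it is done.

```bash
mkdir -p pics; ls; python3 - <<'E'
from bench import manip
import cv2, numpy as np
for c in ("top","side"):
    p,d=manip.grab_frame(c); cv2.imwrite(f"pics/{c}0.png",p[:,:,::-1]); np.savez(f"{c}0.npz",p=p,d=d,**manip.get_calibration(c))
    for n in ("valve_grip","gas_valve","pliers","grip_point","ring_center","axle","axle_tip","tool_rest","grease_tin","spare_roller"):
        print(c,n,[(np.round(r["at"],3).tolist(),round(r["confidence"],2)) for r in manip.look_for(c,n)][:4])
print(manip.current_time())
E
```

```text
pics
top valve_grip [([0.448, -0.289, 0.093], 0.65)]
top gas_valve [([0.445, -0.284, 0.058], 0.85)]
top pliers [([0.545, 0.312, 0.042], 0.84), ([0.704, 0.195, 0.014], 0.78)]
top grip_point [([0.706, 0.196, 0.015], 0.7), ([0.289, 0.324, 0.014], 0.64), ([0.543, 0.312, 0.05], 0.62)]
top ring_center [([0.706, 0.195, 0.016], 0.95), ([0.539, 0.31, 0.045], 0.9), ([0.289, 0.321, 0.02], 0.7)]
top axle [([0.447, -0.279, 0.059], 0.71), ([0.595, -0.024, 0.015], 0.69)]
top axle_tip [([0.6, -0.026, 0.01], 0.75)]
top tool_rest [([0.509, 0.308, 0.01], 0.9)]
top grease_tin [([0.425, 0.11, 0.046], 0.91)]
top spare_roller [([0.394, -0.096, 0.021], 0.79)]
side valve_grip [([0.452, -0.294, 0.093], 0.61), ([0.519, 0.326, 0.04], 0.61)]
side gas_valve [([0.424, 0.096, 0.038], 0.64), ([0.445, -0.305, 0.068], 0.62)]
side pliers [([0.534, 0.303, 0.038], 0.86), ([0.692, 0.185, 0.01], 0.72), ([0.297, 0.317, 0.008], 0.63)]
side grip_point [([0.534, 0.299, 0.041], 0.83), ([0.298, 0.317, 0.009], 0.69)]
side ring_center [([0.693, 0.189, 0.014], 0.97), ([0.3, 0.32, 0.008], 0.72), ([0.532, 0.303, 0.044], 0.58), ([0.452, -0.297, 0.093], 0.42)]
side axle [([0.594, -0.049, 0.015], 0.71), ([0.453, -0.295, 0.091], 0.57)]
side axle_tip [([0.592, -0.049, 0.014], 0.55)]
side tool_rest [([0.51, 0.288, 0.008], 0.61), ([0.395, -0.11, 0.022], 0.32), ([0.446, -0.304, 0.065], 0.17)]
side grease_tin [([0.425, 0.096, 0.038], 0.73)]
side spare_roller []
1.1
```

View pics/top0.png

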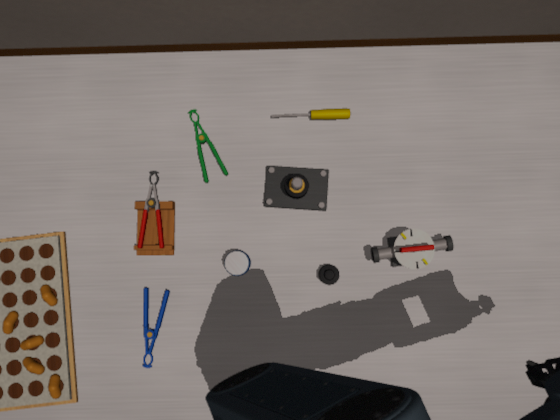

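View pics/side0.png

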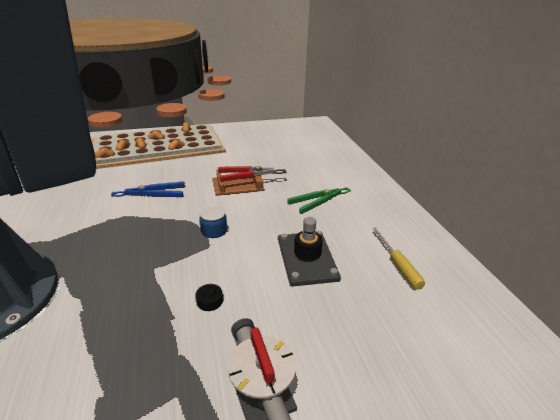

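The top view shows the handle at (415,248) along the pipe (open), the red pliers at (153,205) with the ring pointing up/+x at (153,177), and the axle at (297,185). Green and blue look-alikes sit at (205,145) and (152,325). Next I'll measure from the top depth image and look with the wrist camera above the valve.

```bash
cat > h.py <<'E'
import numpy as np, cv2
def cloud(d,K,R,t):
    v,u=np.mgrid[0:d.shape[0],0:d.shape[1]]
    c=np.stack([(u-K[0,2])/K[0,0]*d,(v-K[1,2])/K[1,1]*d,d],-1)
    return (c-t)@R            # R^T (c-t)
def plane(uv,z,K,R,t):
    """world points of pixels uv (n,2) on plane z"""
    uv=np.atleast_2d(uv).astype(float)
    r=np.c_[(uv[:,0]-K[0,2])/K[0,0],(uv[:,1]-K[1,2])/K[1,1],np.ones(len(uv))]@R
    o=-R.T@t
    return o+r*((z-o[2])/r[:,2])[:,None]
def rot(yaw):
    """tool down, tool y (closing line) at yaw from world x"""
    c,s=np.cos(yaw),np.sin(yaw)
    y=np.array([c,s,0]);z=np.array([0,0,-1.]);return np.c_[np.cross(y,z),y,z]
def grab(m,c,name):
    K=m.get_calibration(c); p,d=m.grab_frame(c)
    cv2.imwrite(f"pics/{name}.png",p[:,:,::-1]); np.savez(name+".npz",p=p,d=d,**K); return p,d,K
def load(name):
    f=np.load(name+".npz"); k=(f["camera_matrix"],f["R"],f["t"]); return f["p"],f["d"],k
def mask(p,col):
    h=cv2.cvtColor(p,cv2.COLOR_RGB2HSV); H,S,V=[h[...,i].astype(int) for i in range(3)]
    return {"red":((H<8)|(H>172))&(S>150)&(V>60),"yellow":(H>20)&(H<35)&(S>120)&(V>110),"white":(S<40)&(V>150),"black":(V<60)}[col]
E
python3 - <<'E'
from h import *
for c in ("top0","side0"):
    p,d,k=load(c); X=cloud(d,*k); m=mask(p,"red")&(d>0)
    for nm,sel in (("handle",m&(abs(X[...,0]-.45)<.08)&(abs(X[...,1]+.29)<.08)&(X[...,2]>.085)),("grips",m&(abs(X[...,0]-.52)<.1)&(abs(X[...,1]-.31)<.06)&(X[...,2]>.035))):
        P=X[sel]; mu=P.mean(0); w,V=np.linalg.eigh(np.cov(P[:,:2].T)); a=V[:,-1]
        print(c,nm,len(P),mu.round(4),np.degrees(np.arctan2(a[1],a[0])).round(1), (P[:,:2]-mu[:2])@a is None, np.ptp((P[:,:2]-mu[:2])@a).round(4))
    tip=X[(d>0)&(abs(X[...,0]-.6)<.06)&(abs(X[...,1]+.03)<.06)&(X[...,2]>.09)]
    print("tip",len(tip),tip.mean(0).round(4),np.ptp(tip,axis=0).round(4))
    print("cam",(-k[1].T@k[2]).round(3),k[0][0,0])
from bench import manip
C=manip.get_calibration("wrist");R=manip.current_tcp_rot();print("wrist cam in tool",(R.T@(-C["R"].T@C["t"]-manip.current_ee_pos())).round(4),(C["R"]@R).round(3).tolist(),C["camera_matrix"][0,0])
print(R.round(2).tolist())
E
```

```text
top0 handle 147 [ 0.4512 -0.2897  0.0934] 94.6 False 0.072
top0 grips 359 [0.5094 0.3115 0.0445] 178.2 False 0.0869
tip 100 [ 0.6007 -0.0281  0.0991] [0.0228 0.0246 0.0134]
cam [0.428 0.002 1.26 ] 526.3130236173519
side0 handle 484 [ 0.4514 -0.2953  0.0926] 94.5 False 0.0733
side0 grips 290 [0.509  0.3067 0.0414] 172.5 False 0.0929
tip 114 [ 0.6015 -0.0331  0.0973] [0.0249 0.0234 0.0113]
cam [ 0.385 -0.608  0.52 ] 385.7139012942376
wrist cam in tool [ 0.069  -0.0007 -0.1434] [[-0.0, 1.0, -0.0], [-0.962, -0.0, -0.273], [-0.273, 0.0, 0.962]] 350.39724032138565
[[0.89, 0.45, 0.0], [0.45, -0.89, 0.0], [0.0, -0.0, -1.0]]
```

```bash
python3 - <<'E'
from bench import manip
from h import *
manip.set_gripper(0.6,25)
manip.move_ptp([.451,-.291,.2],rot(np.radians(4.6)))
p,d,k=grab(manip,"wrist","w1"); k=(k["camera_matrix"],k["R"],k["t"]); X=cloud(d,*k)
near=(d>0)&(np.hypot(X[...,0]-.451,X[...,1]+.29)<.06)
for nm,sel in (("handle",mask(p,"red")&near&(X[...,2]>.088)),("yellow",mask(p,"yellow")&near&(X[...,2]>.055)),("dial",near&(abs(X[...,2]-.062)<.004))):
    P=X[sel]; mu=P.mean(0); w,V=np.linalg.eigh(np.cov(P[:,:2].T)); a=V[:,-1]
    c,r=cv2.minEnclosingCircle(P[:,:2].astype(np.float32))
    print(nm,len(P),mu.round(4),np.degrees(np.arctan2(a[1],a[0])).round(1),np.array(c).round(4),round(r,4))
for n in ("valve_grip","gas_valve"): print(manip.look_for("wrist",n)[:2])
print(manip.current_time(),manip.current_qpos().round(2), manip.current_force())
for y in (4.6,-55.4,-60): print(manip.inverse_kinematics([.451,-.291,.07],rot(np.radians(y))))
E
```

```text
handle 1373 [ 0.451  -0.2884  0.0946] 94.3 [ 0.4502 -0.2898] 0.0361
yellow 261 [ 0.4532 -0.2881  0.0638] -142.2 [ 0.4505 -0.2893] 0.0451
dial 7944 [ 0.4504 -0.2877  0.0629] -174.7 [ 0.4505 -0.2906] 0.0463
[{'at': [0.4525, -0.2842, 0.0917], 'confidence': 0.59}]
[{'at': [0.4494, -0.281, 0.0634], 'confidence': 0.73}]
2.7917 [-0.66  0.36  1.72 -0.    1.06 -0.74] [-1.05900712  0.51627227  0.73874826]
[-6.59760691e-01  5.50395463e-01  1.80859529e+00 -4.44089210e-16
  7.82601897e-01 -7.40045836e-01]
[-6.59760691e-01  5.50395463e-01  1.80859529e+00 -4.44089210e-16
  7.82601897e-01  3.07151715e-01]
[-6.59760691e-01  5.50395463e-01  1.80859529e+00 -4.44089210e-16
  7.82601897e-01  3.87436861e-01]
```

View pics/w1.png

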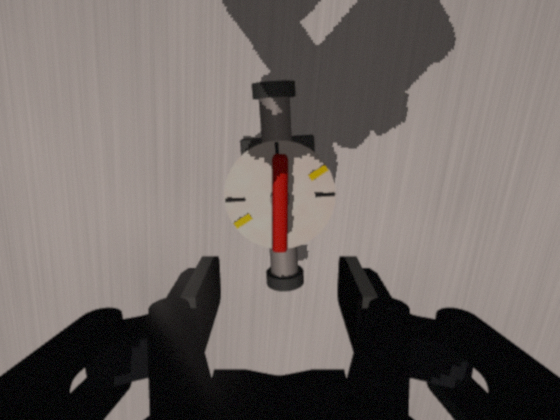

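The wrist view shows the bar at (281,203) along the pipe, yellow marks at (318,172) and (242,220), and black closed marks at (235,200) and (325,194). I'll get exact mark directions before turning.

```bash
python3 - <<'E'
from h import *
p,d,k=load("w1")
roi=np.zeros(d.shape,bool); roi[135:255,220:342]=1
def blobs(m,z,amin):
    n,L,s,c=cv2.connectedComponentsWithStats((m&roi).astype(np.uint8)); 
    return [(s[i,4],c[i].round(1),plane(c[i],z,*k)[0].round(4)) for i in range(1,n) if s[i,4]>=amin]
V=p.max(2)
y=blobs(mask(p,"yellow"),.062,20); print(y)
b=blobs((V<70)&~mask(p,"red"),.062,15); print(b)
def ang(a,b): v=b[:2]-a[:2]; return np.degrees(np.arctan2(v[1],v[0]))
if len(y)==2: print("yellow",ang(y[1][2],y[0][2]),(y[0][2]+y[1][2])/2)
for q in (((235,200),(325,194)),): P=plane(np.array(q),.062,*k); print("closed",ang(*P),P.mean(0))
r=mask(p,"red")&roi; 
v,u=np.nonzero(r); P=plane(np.c_[u,v],.094,*k)
X=cloud(d,*k); P=X[r&(X[...,2]>.091)]; 
(c,s,a)=cv2.minAreaRect(P[:,:2].astype(np.float32)*1000); print("bar",c,s,a)
P=plane(np.array([(275,88),(285,278)]),.05,*k)
print("pipe approx",ang(*P))
# white dial contour ellipse -> circle
E
```

```text
[(np.int32(142), array([318., 172.]), array([ 0.4804, -0.2674,  0.062 ])), (np.int32(121), array([242.5, 220.4]), array([ 0.4214, -0.3133,  0.062 ]))]
[(np.int32(859), array([279.2, 142.9]), array([ 0.4473, -0.2467,  0.062 ])), (np.int32(20), array([288.4, 198.5]), array([ 0.4584, -0.2913,  0.062 ])), (np.int32(46), array([323.8, 194. ]), array([ 0.4871, -0.2852,  0.062 ])), (np.int32(42), array([234.5, 199.3]), array([ 0.4139, -0.2955,  0.062 ])), (np.int32(21), array([296., 251.]), array([ 0.4689, -0.3373,  0.062 ]))]
yellow 37.88170614074389 [ 0.4509  -0.29035  0.062  ]
closed 8.377312389043901 [ 0.4512594  -0.29058742  0.062     ]
bar (449.5136413574219, -273.7906188964844) (11.04291820526123, 103.46833801269531) 4.882486820220947
pipe approx -82.5253788501513
```

```bash
python3 - <<'E'
from bench import manip
from h import *
c=[.4508,-.2905]; r=lambda a:rot(np.radians(a))
manip.set_gripper(0.5,25)
manip.move_ptp(c+[.13],r(4.5)); manip.move_l(c+[.069],max_speed=.1)
manip.set_gripper(0,25); print(manip.current_grip_width(),manip.current_grip_force(),manip.current_force().round(1))
manip.move_ptp(c+[.069],r(-52.1)); manip.dwell(.2); print(manip.current_ft_torque().round(3),manip.current_force().round(1))
manip.set_gripper(.5); manip.move_l(c+[.2],max_speed=.25)
p,d,k=grab(manip,"wrist","w2"); k=(k["camera_matrix"],k["R"],k["t"]); X=cloud(d,*k)
r=mask(p,"red")&(np.hypot(X[...,0]-.451,X[...,1]+.29)<.05)
P=X[r&(X[...,2]>.088)]; w,V=np.linalg.eigh(np.cov(P[:,:2].T)); print("bar",P.mean(0),np.degrees(np.arctan(V[1,-1]/V[0,-1])))
print(cv2.minAreaRect(P[:,:2].astype(np.float32)*1000))
print(manip.current_time())
E
```

```text
0.13264597303835396 30.117782056331635 [1.3 1.3 7.4]
[ 0.212  0.043 -0.056] [0.1 1.5 6.4]
bar [ 0.45287363 -0.28835125  0.09459712] 37.85586587891498
((451.51123046875, -289.63494873046875), (71.63926696777344, 11.742328643798828), 39.06541442871094)
6.825
```

View pics/w2.png

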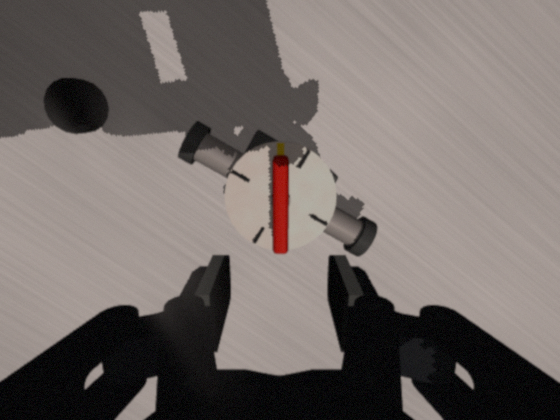

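The bar now lies on the yellow mark, which is just visible at (280,150), at 37.9° as intended. Next, wrist views of the axle and the pliers at the same yaw.

```bash
python3 - <<'E'
from bench import manip
from h import *
R=rot(np.radians(-90))
manip.set_gripper(1.0)
manip.move_ptp([.6,-.029,.25],R); p,d,k=grab(manip,"wrist","ax"); print(manip.current_ee_pos().round(4))
k=(k["camera_matrix"],k["R"],k["t"]); X=cloud(d,*k); s=(d>0)&(abs(X[...,0]-.6)<.03)&(abs(X[...,1]+.029)<.03)&(X[...,2]>.092)
P=X[s]; print("tip",P.mean(0).round(4),cv2.minEnclosingCircle(P[:,:2].astype(np.float32)),np.nonzero(s)[0].mean(),np.nonzero(s)[1].mean())
manip.move_ptp([.54,.31,.2],R); p2,d,k=grab(manip,"wrist","pl"); print(manip.current_ee_pos().round(4))
for n in ("grip_point","ring_center","pliers","tool_rest"): print(n,manip.look_for("wrist",n)[:2])
cv2.imwrite("pics/both.png",cv2.resize(np.hstack([p2[:330,130:430],p[90:420,130:430]]),None,fx=1.3,fy=1.3)[:,:,::-1])
print(manip.current_time())
E
```

```text
[ 0.5997 -0.03    0.2498]
tip [ 0.6132 -0.0289  0.3253] ((0.6165827512741089, -0.029002930968999863), 0.030099937692284584) 386.1605530652188 278.01458425405644
[0.5407 0.3088 0.2003]
grip_point [{'at': [0.3478, 0.2998, 0.015], 'confidence': 0.8}, {'at': [0.556, 0.3138, 0.0447], 'confidence': 0.79}]
ring_center [{'at': [0.6612, 0.1817, 0.0162], 'confidence': 0.87}, {'at': [0.3573, 0.2923, 0.0169], 'confidence': 0.72}]
pliers [{'at': [0.3567, 0.2968, 0.0178], 'confidence': 0.85}, {'at': [0.6663, 0.1889, 0.014], 'confidence': 0.76}]
tool_rest [{'at': [0.5153, 0.3094, 0.0119], 'confidence': 0.64}]
10.1
```

View pics/both.png

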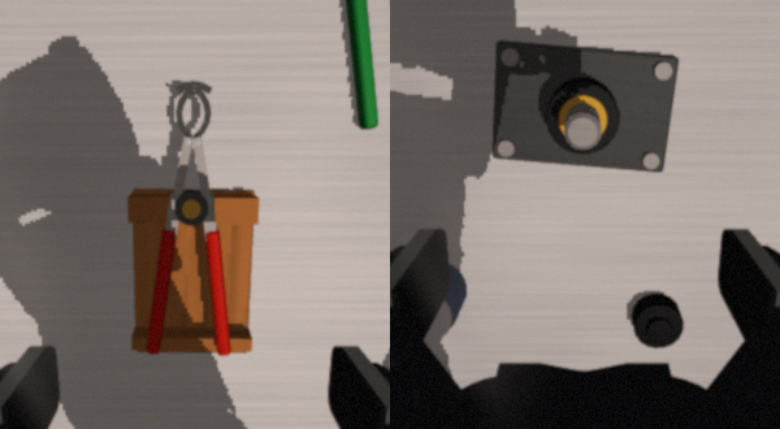

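Left: the pliers point ahead, with the pivot at pixel (277,160), the ring at (278,85) and the grips below. Right: the axle tip is at about pixel (278,188). Now precise numbers from depth.

```bash
python3 - <<'E'
from h import *
p,d,k=load("pl"); X=cloud(d,*k); hsv=cv2.cvtColor(p,cv2.COLOR_RGB2HSV)
roi=np.zeros(d.shape,bool); roi[55:300,210:320]=1
r=mask(p,"red")&roi&(X[...,2]>.038)
n,L,s,c=cv2.connectedComponentsWithStats(r.astype(np.uint8)); idx=[i for i in range(1,n) if s[i,4]>200]
lines=[]
for i in idx:
    P=X[L==i]; f=np.polyfit(P[:,0],P[:,1],1); lines.append(f); print("grip",s[i,4],P.mean(0).round(4),P.min(0).round(4),P.max(0).round(4),f)
mid=(lines[0]+lines[1])/2; print("midline y=",mid,"deg",np.degrees(np.arctan(mid[0])), "conv x",(lines[1][1]-lines[0][1])/(lines[0][0]-lines[1][0]))
b=roi&(hsv[...,0]>15)&(hsv[...,0]<32)&(hsv[...,1]>120)&(X[...,2]>.036); b[:140]=0;b[180:]=0
P=X[b]; print("pivot",b.sum(),np.nonzero(b)[0].mean(),np.nonzero(b)[1].mean(),np.median(P,0).round(4))
# dark ring
g=roi&(X[...,2]>.02)&(X[...,0]>.575); P=X[g]; 
for lo in np.arange(.575,.66,.005):
    q=P[(P[:,0]>=lo)&(P[:,0]<lo+.005)]
    if len(q)>2: print(round(lo,3),len(q),q.mean(0).round(4),q[:,1].min().round(4),q[:,1].max().round(4))
rest=roi&(hsv[...,0]>5)&(hsv[...,0]<20)&(X[...,2]>.027)&(X[...,2]<.033); P=X[rest]
for sel,nm in ((P[:,0]>.53,"front"),(P[:,0]<.53,"rear")): Q=P[sel]; print(nm,len(Q),np.percentile(Q,[2,98],axis=0).round(4).tolist())
p,d,k=load("ax"); X=cloud(d,*k)
s=(d>0)&(abs(X[...,0]-.6)<.03)&(abs(X[...,1]+.029)<.03)&(X[...,2]>.094)&(X[...,2]<.11)
P=X[s]; print("tip",s.sum(),P.mean(0).round(4),cv2.minEnclosingCircle(P[:,:2].astype(np.float32)),np.ptp(P,axis=0))
t=s&(X[...,2]>.0985);Q=X[t];print(Q.mean(0),len(Q),Q[:,2].std())
s2=(d>0)&(abs(X[...,0]-.6)<.04)&(abs(X[...,1]+.029)<.04)&(abs(X[...,2]-.056)<.004); print("roller",cv2.minEnclosingCircle(X[s2][:,:2].astype(np.float32)))
E
```

```text
grip 1028 [0.5124 0.332  0.0472] [0.4665 0.3095 0.0401] [0.6093 0.3437 0.3436] [-0.15468021  0.41127468]
grip 1035 [0.5113 0.2928 0.0467] [0.4653 0.283  0.0415] [0.6093 0.3095 0.3436] [0.10556707 0.2388424 ]
midline y= [-0.02455657  0.32505854] deg -1.4067051702860354 conv x 0.6625709125350536
pivot 190 160.46315789473684 276.8578947368421 [0.5697 0.3108 0.0495]
0.575 253 [0.5773 0.3155 0.0424] 0.297 0.3546
0.58 91 [0.5826 0.3108 0.0417] 0.2997 0.3218
0.585 88 [0.5878 0.3105 0.0419] 0.3006 0.321
0.59 87 [0.5928 0.3108 0.0418] 0.3015 0.3201
0.595 87 [0.5977 0.3105 0.0418] 0.3015 0.3192
0.6 89 [0.6025 0.3103 0.0418] 0.3024 0.3183
0.605 212 [0.6085 0.3098 0.2155] 0.3032 0.3174
0.61 87 [0.6122 0.3101 0.0406] 0.3041 0.3165
0.615 81 [0.6173 0.3096 0.0323] 0.3014 0.3183
0.62 66 [0.6226 0.3102 0.0322] 0.2989 0.3201
0.625 59 [0.6276 0.3096 0.0323] 0.2989 0.3208
0.63 61 [0.6324 0.3097 0.0321] 0.2989 0.3208
0.635 85 [0.6376 0.3094 0.0324] 0.2998 0.319
0.64 138 [0.6427 0.3091 0.0322] 0.2982 0.3206
0.645 78 [0.6462 0.3097 0.0324] 0.2999 0.3198
front 1537 [[0.5573, 0.2742, 0.0291], [0.6459, 0.3536, 0.0329]]
rear 743 [[0.4608, 0.2713, 0.0275], [0.4713, 0.3548, 0.0321]]
tip 660 [ 0.603  -0.0284  0.1001] ((0.6021521091461182, -0.028484515845775604), 0.01275866013020277) [0.02449111 0.02424174 0.00868899]
[ 0.60262637 -0.02838679  0.10048673] 572 0.000871492269397682
roller ((0.602175235748291, -0.02845599688589573), 0.028015581890940666)
```

```bash
python3 - <<'E'
from bench import manip
from h import *
R=rot(np.radians(-91.2)); g=[.5095,.312]
manip.move_ptp(g+[.1],R); manip.move_l(g+[.017],max_speed=.12); manip.dwell(.2); print(manip.current_ee_pos().round(4),manip.current_force().round(2))
manip.set_gripper(0,40); manip.dwell(.3)
print("w",manip.current_grip_width(),manip.current_grip_force(),manip.current_force().round(2),manip.current_ft_torque().round(3))
manip.move_l(g+[.13],max_speed=.12); manip.dwell(.3)
print("w",manip.current_grip_width(),manip.current_grip_force(),manip.current_force().round(2),manip.current_ft_torque().round(3),manip.current_ee_pos().round(4))
a=[grab(manip,c,c+"3")[0] for c in ("top","side","wrist")]
print(manip.current_time())
im=np.hstack([cv2.resize(a[0][130:270,80:230],None,fx=2.6,fy=2.6,interpolation=2),cv2.resize(a[1][110:250,180:330],None,fx=2.6,fy=2.6,interpolation=2)])
cv2.imwrite("pics/l3.png",im[:,:,::-1])
E
```

```text
[0.5099 0.3122 0.0178] [-0.53 -0.17  0.33]
w 0.352596930921646 39.5826655626297 [-3.87  0.37  9.16] [-0.096  0.534  0.006]
w 0.34950026078520285 39.64098572731018 [-0.22  0.04 -1.38] [-0.049  0.117 -0.016] [0.5094 0.3119 0.1296]
14.05
```

View pics/l3.png

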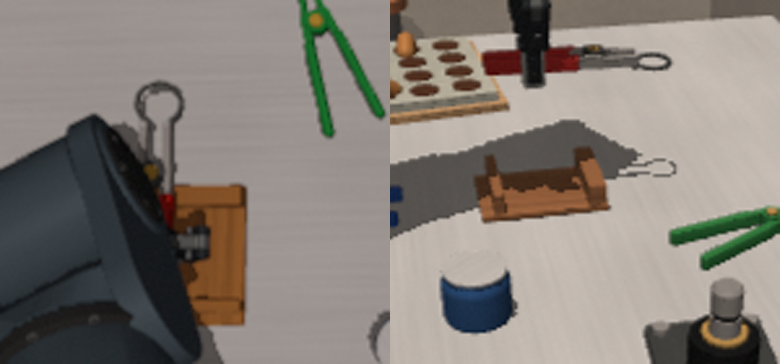

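View pics/wrist3.png

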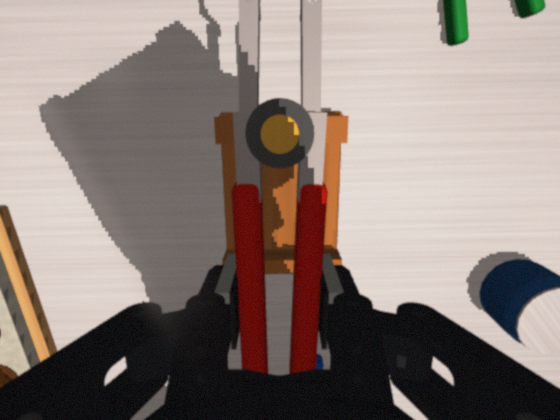

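Held and lifted. The ring looks round and spread in the top view (160,103 in the crop), and the pliers look roughly level in the side view. I'll measure the ring centre and tilt in all three cameras.

```bash
cat >> h.py <<'E'
from scipy.optimize import least_squares
def fitc(P):
    return least_squares(lambda q:np.hypot(P[:,0]-q[0],P[:,1]-q[1])-q[2],[P[:,0].mean(),P[:,1].mean(),.017],loss="soft_l1",f_scale=.002).x
def ring(name,c,zr):
    """ring around guess c (xy), height zr"""
    p,d,k=load(name); X=cloud(d,*k)
    s=(d>0)&(np.hypot(X[...,0]-c[0],X[...,1]-c[1])<.03)&(abs(X[...,2]-zr)<.012)&(X[...,0]>c[0]-.014)
    P=X[s]; f=fitc(P); A=np.c_[P[:,:2]-f[:2],np.ones(len(P))]; pl=np.linalg.lstsq(A,P[:,2],rcond=None)[0]
    return len(P),f.round(4),pl.round(4),s
def tilt(name,tcp):
    p,d,k=load(name); X=cloud(d,*k); out=[]
    h=cv2.cvtColor(p,cv2.COLOR_RGB2HSV)
    near=(d>0)&(abs(X[...,1]-tcp[1])<.03)&(abs(X[...,2]-(tcp[2]+.024))<.015)
    for nm,s in (("grips",near&mask(p,"red")),("arms",near&~mask(p,"red")&(X[...,0]>tcp[0]+.078))):
        P=X[s]; A=np.c_[P[:,0]-tcp[0],P[:,1]-tcp[1],np.ones(len(P))]
        f=least_squares(lambda q:A@q-P[:,2],[0,0,tcp[2]],loss="soft_l1",f_scale=.0008).x
        out.append((nm,len(P),f.round(4),P[:,0].min().round(3),P[:,0].max().round(3)))
    piv=near&(h[...,0]>15)&(h[...,0]<32)&(h[...,1]>120)
    return out,np.median(X[piv],0).round(4),piv.sum()
E
python3 - <<'E'
from h import *
tcp=[.5094,.3119,.1296]
c=[tcp[0]+.12,tcp[1]-.0025]
for n in ("top3","side3"): print(n,ring(n,c,.14)[:3])
print(tilt("wrist3",tcp))
E
```

```text
top3 (92, array([0.6298, 0.3093, 0.0182]), array([-0.0386, -0.001 ,  0.1419]))
side3 (48, array([0.6315, 0.3088, 0.0187]), array([ 0.0037, -0.0196,  0.1416]))
([('grips', 10014, array([-0.008 , -0.0004,  0.1583]), np.float64(0.478), np.float64(0.555)), ('arms', 3393, array([-0.0183,  0.0005,  0.1547]), np.float64(0.587), np.float64(0.613))], array([0.5713, 0.311 , 0.1612]), np.int64(1220))
```

```bash
python3 - <<'E'
from bench import manip
from h import *
R=rot(np.radians(-91.2))
manip.move_l([.4808,-.026,.13],R,max_speed=.18); manip.move_l([.4808,-.026,.10],max_speed=.06); manip.dwell(.4)
tcp=manip.current_ee_pos();print(tcp.round(4),manip.current_force().round(2),manip.current_ft_torque().round(3),manip.current_grip_width())
a=[grab(manip,c,c+"4")[0] for c in ("top","side","wrist")]
print(manip.current_time())
for n in ("top4","side4"): print(n,ring(n,[tcp[0]+.121,tcp[1]-.0025],.112)[:3])
print(tilt("wrist4",tcp))
im=np.hstack([cv2.resize(a[0][150:220,260:335],None,fx=5.2,fy=5.2,interpolation=2),cv2.resize(a[1][190:260,270:345],None,fx=5.2,fy=5.2,interpolation=2)])
cv2.imwrite("pics/l4.png",im[:,:,::-1])
E
```

```text
[ 0.4809 -0.026   0.1001] [-0.32  0.9  -2.08] [-0.041  0.142  0.005] 0.3547833947567646
17.2833
top4 (104, array([ 0.6019, -0.0278,  0.0165]), array([0.1454, 0.0439, 0.1091]))
side4 (107, array([ 0.6032, -0.0293,  0.0179]), array([0.0266, 0.007 , 0.111 ]))
([('grips', 9638, array([-0.0078,  0.0014,  0.1287]), np.float64(0.449), np.float64(0.526)), ('arms', 3392, array([-0.0148,  0.0007,  0.1247]), np.float64(0.559), np.float64(0.585))], array([ 0.5427, -0.0271,  0.1316]), np.int64(1248))
```

View pics/l4.png

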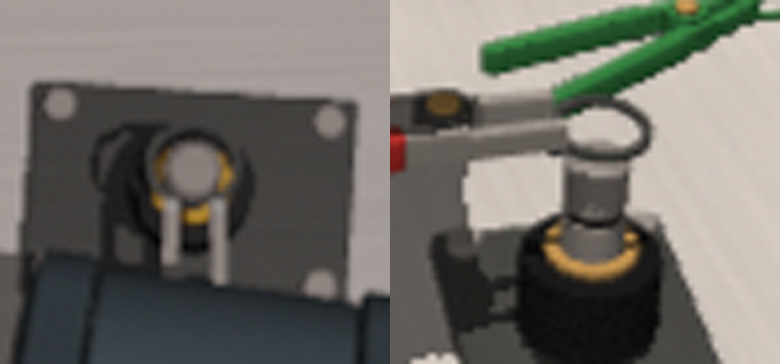

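Top view: the shaft tip (190,165) appears inside the ring outline, between the two jaws. Side view: the ring sits just above the stub. I'll make a finer relative fit of ring against shaft in the same camera.

```bash
python3 - <<'E'
from h import *
def fr(P,r): 
    s=least_squares(lambda q:np.hypot(P[:,0]-q[0],P[:,1]-q[1])-r,[.602,-.0285],loss="soft_l1",f_scale=.0015); return s.x.round(4),len(P),np.sqrt(np.mean(s.fun**2)).round(4)
near=lambda X,r:np.hypot(X[...,0]-.602,X[...,1]+.0285)<r
for c in ("side","top"):
    p,d,k=load(c+"4"); X=cloud(d,*k); p0,d0,_=load(c+"0"); X0=cloud(d0,*k)
    s=(d>0)&near(X,.026)&(X[...,2]>.1065)&(X[...,0]>.592)
    print(c,"ring",fr(X[s],.017),X[s][:,2].mean().round(4),X[s][:,2].std().round(4))
    s0=(d0>0)&near(X0,.02)&(X0[...,2]>.065)&(X0[...,2]<.096); print(c,"shaft",fr(X0[s0],.0125))
    s0=(d0>0)&near(X0,.02)&(X0[...,2]>.0965); print(c,"tip",cv2.minEnclosingCircle(X0[s0][:,:2].astype(np.float32)),X0[s0].mean(0).round(4))
    # image-based: darkness on the projected ring vs just inside/outside
    g=p.astype(float).mean(2).astype(np.float32); th=np.linspace(-2.4,2.4,120)
    def samp(x,y,r,z):
        W=np.c_[x+r*np.cos(th),y+r*np.sin(th),np.full(th.size,z)]; q=W@k[1].T+k[2]; q=q/q[:,2:]@k[0].T
        return cv2.remap(g,q[:,:1].astype(np.float32),q[:,1:2].astype(np.float32),1).mean()
    best=sorted((samp(x,y,.017,z)-.5*samp(x,y,.0145,z)-.5*samp(x,y,.0205,z),round(x,4),round(y,4),z) for z in (.110,.112) for x in np.arange(.596,.609,.0005) for y in np.arange(-.034,-.022,.0005))
    print(c,"img ring",best[:4])
E
```

```text
side ring (array([ 0.6039, -0.0292]), 84, np.float64(0.0019)) 0.1121 0.0011
side shaft (array([ 0.6036, -0.0282]), 163, np.float64(0.0009))
side tip ((0.6027089953422546, -0.029387762770056725), 0.012958187609910965) [ 0.6023 -0.0311  0.0991]
side img ring [(np.float32(-46.397667), np.float64(0.603), np.float64(-0.032), 0.112), (np.float32(-45.87842), np.float64(0.6035), np.float64(-0.032), 0.112), (np.float32(-45.78877), np.float64(0.6045), np.float64(-0.029), 0.11), (np.float32(-45.62832), np.float64(0.603), np.float64(-0.0325), 0.112)]
top ring (array([ 0.6019, -0.0282]), 62, np.float64(0.0016)) 0.1128 0.0021
top shaft (array([ 0.6017, -0.0283]), 27, np.float64(0.0007))
top tip ((0.6011795997619629, -0.028330223634839058), 0.012459789402782917) [ 0.6013 -0.028   0.0997]
top img ring [(np.float32(-8.223516), np.float64(0.6), np.float64(-0.034), 0.112), (np.float32(-8.173534), np.float64(0.6), np.float64(-0.0335), 0.112), (np.float32(-8.15662), np.float64(0.5995), np.float64(-0.034), 0.112), (np.float32(-8.1403885), np.float64(0.6005), np.float64(-0.0335), 0.112)]
```

```bash
python3 - <<'E'
from bench import manip
from h import *
f0=manip.current_force(); m0=manip.current_ft_torque()
for z in (.092,.085,.078,.071,.0648):
    manip.move_l([.4808,-.0261,z],max_speed=.03); f=manip.current_force()-f0; print(z,f.round(2),(manip.current_ft_torque()-m0).round(3))
    if np.linalg.norm(f)>4: print("STOP"); break
manip.dwell(.4); tcp=manip.current_ee_pos(); print(tcp.round(4),(manip.current_force()-f0).round(2),(manip.current_ft_torque()-m0).round(3),manip.current_grip_width(),manip.current_time())
a=[grab(manip,c,c+"5")[0] for c in ("top","side","wrist")]
print(tilt("wrist5",tcp))
p,d,k=load("side5"); X=cloud(d,*k); rr=np.hypot(X[...,0]-.6035,X[...,1]+.0285)
s=(d>0)&(rr>.0145)&(rr<.023)&(abs(X[...,2]-.077)<.008)&(X[...,0]>.59); P=X[s]; A=np.c_[P[:,0]-.6035,P[:,1]+.0285,np.ones(len(P))]; print("ring side",len(P),np.linalg.lstsq(A,P[:,2],rcond=None)[0].round(4),fitc(P).round(4),np.median(P[:,2]))
im=np.hstack([cv2.resize(a[0][150:220,260:335],None,fx=5.2,fy=5.2,interpolation=2),cv2.resize(a[1][200:270,270:345],None,fx=5.2,fy=5.2,interpolation=2)])
cv2.imwrite("pics/l5.png",im[:,:,::-1])
E
```

```text
0.092 [-1.45 -0.82  0.91] [ 0.072  0.028 -0.008]
0.085 [-0.47 -0.31 -0.7 ] [ 0.03  -0.031 -0.014]
0.078 [-1.07 -0.15  0.84] [0.042 0.02  0.031]
0.071 [-0.52 -0.83  0.5 ] [ 0.014  0.04  -0.024]
0.0648 [-1.82 -0.31  0.82] [ 0.025  0.045 -0.02 ]
[ 0.4809 -0.0261  0.0649] [-1.08 -0.26  0.07] [0.075 0.054 0.025] 0.3536798345545476 19.6083
([('grips', 9695, array([-0.0077,  0.0008,  0.0934]), np.float64(0.449), np.float64(0.526)), ('arms', 3387, array([-0.0132, -0.0013,  0.0893]), np.float64(0.559), np.float64(0.584))], array([ 0.5427, -0.0271,  0.0964]), np.int64(1237))
ring side 51 [ 0.0034 -0.0053  0.0771] [ 0.603  -0.0301  0.018 ] 0.07701264007013034
```

View pics/l5.png

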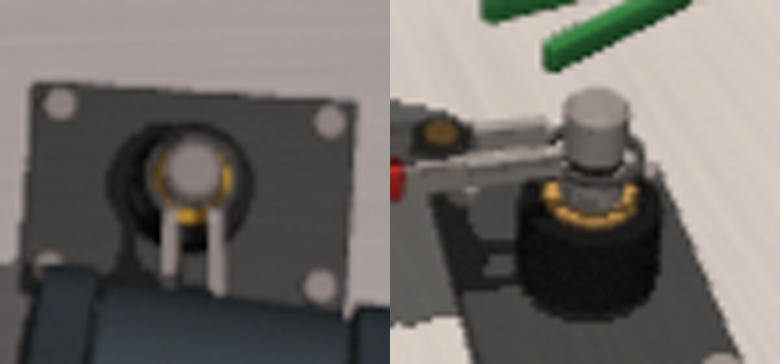

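The ring is around the shaft at groove height with no contact force (side crop: ring at about (597,178)). One averaged check of centring and height before handing in.

```bash
python3 - <<'E'
from bench import manip
from h import *
F=[]
for c,s in (("side",(.6036,-.0282)),("top",(.6017,-.0283))):
    D=[]
    C=manip.get_calibration(c);k=(C["camera_matrix"],C["R"],C["t"])
    for i in range(10): D.append(manip.grab_frame(c)[1]); F.append(manip.current_force())
    d=np.median(D,0); X=cloud(d,*k); rr=np.hypot(X[...,0]-s[0],X[...,1]-s[1])
    f=lambda P,r:(least_squares(lambda q:np.hypot(P[:,0]-q[0],P[:,1]-q[1])-r,s,loss="soft_l1",f_scale=.001).x.round(4),len(P))
    sh=(d>0)&(rr<.0165)&(X[...,2]>.082)&(X[...,2]<.096); tip=(d>0)&(rr<.0165)&(X[...,2]>.0965)
    rg=(d>0)&(rr>.0125)&(rr<.024)&(abs(X[...,2]-.0765)<.0035)&(X[...,0]>s[0]-.012)
    P=X[rg]; print(c,"shaft",f(X[sh],.0125),"tip",cv2.minEnclosingCircle(X[tip][:,:2].astype(np.float32)),"ring",f(P,.017),"z",np.percentile(P[:,2],[10,50,90]).round(4))
    th=np.degrees(np.arctan2(P[:,1]-s[1],P[:,0]-s[0])); r=np.hypot(P[:,0]-s[0],P[:,1]-s[1])
    for a in range(-180,180,45):
        q=(th>=a)&(th<a+45)
        if q.sum()>1: print("  ",a,q.sum(),r[q].min().round(4),r[q].mean().round(4),r[q].max().round(4),P[q,2].mean().round(4))
print(np.mean(F,0).round(2),np.std(F,0).round(2),manip.current_time())
E
```

```text
side shaft (array([ 0.6036, -0.0282]), 76) tip ((0.6033967137336731, -0.029005471616983414), 0.012492797337472439) ring (array([ 0.6035, -0.0306]), 50) z [0.0759 0.0774 0.0778]
   -135 16 0.0127 0.0192 0.0218 0.0773
   -90 15 0.0126 0.0186 0.0207 0.0768
   -45 11 0.0151 0.0176 0.0202 0.0771
   0 3 0.0156 0.0171 0.018 0.0772
   90 4 0.016 0.0176 0.0195 0.077
top shaft (array([ 0.6017, -0.0285]), 14) tip ((0.6013198494911194, -0.028172586113214493), 0.012225866317749023) ring (array([ 0.602 , -0.0285]), 65) z [0.0763 0.0775 0.0786]
   -135 10 0.0168 0.0187 0.0204 0.0775
   -90 11 0.0167 0.0186 0.0203 0.0772
   -45 9 0.0156 0.0173 0.0193 0.0776
   0 11 0.0153 0.0173 0.019 0.0772
   45 13 0.0162 0.0182 0.0199 0.0778
   90 11 0.0165 0.0183 0.0201 0.0776
[ 0.12 -0.24 -1.99] [0.54 0.43 0.45] 20.7583
```

```bash
python3 -c "
from bench import manip
print(manip.sign_off())"
```

```text
the job is handed in; nothing more can be done
None
```

I set the valve handle on the yellow pilot mark, and the arm is still holding the spread ring level around the axle stub at the groove, centred to within about 1 mm and with no contact force; I handed the job in at about 21 s.

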